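# Edge the jig's top plate out of its channel and lower it onto the guide pins

### The arm

A 6-joint arm with a two-finger parallel gripper is mounted at the origin on a cart in front of the work surface, level with it; the furniture and walls round the work are solid. World frame = base frame: x ahead of the robot, y to its left, z up, the work surface at z = 0. Lengths are in m, angles in rad, forces in N, time in s.
With the tool pointing down it reaches from about 0.35 to 0.775 m from the base axis. Payload 7.3 kg.
Tool frame: the origin (TCP) lies on the centre line of the jaws, within the pads' length; the fingertips stand 25 mm ahead of it and the grasp point (between the pads) lies 6 mm ahead of it; z points along the fingers, y is the line along which they close (so a half turn about z gives the same grasp; the last joint's range is limited). The gripper opens to 92 mm and grips with 3 to 60 N. Pads are 19 mm wide; open, the fingers measure 130 mm over their backs; the gripper's body (75 mm by 190 mm) begins 47 mm behind the grasp point.
Start: joints at [-1.327, 0.342, 1.524, -0, 1.275, -0.146], TCP at [0.2, -0.486, 0.223] pointing down, gripper open.
Joint ranges: [-2.53, 2.53], [-0.77, 2.02], [0.04, 2.7], [-1, 4.14], [0.28, 2.66], [-3.11, 3.11]. Speed limits (rad/s): [2.57, 2.57, 3.14, 3.14, 3.14, 3.14].

### API

Orientations are given as [roll, pitch, yaw] about the fixed x, y, z axes, in that order (R = Rz(yaw) Ry(pitch) Rx(roll)).
In Python, from cell import status, read_camera, camera_info, ticket, models gives the robot as it stands.
- The arm moves only by the tool send_rows, never from a script. Its argument "plan" is a list of rows, each an object with "offset": the shift along the tool's x, y, z in mm, a list of three; "yaw": the turn about the tool's z in rad. In form: [{"offset": [dx, dy, dz], "yaw": yaw}, ...]. A call has 1 to 20 rows; each row shifts and turns the commanded pose from where the row before left it, along the tool's axes as they then stand; what a row does not reach is not made up. A row lasts 1/10 s, in which the tool goes at most 50 mm and 8.59 degrees, less where a joint would pass 70% of its speed; a pose out of reach is approached as far as the arm can. A call is refused whole if a number of a shift passes 50 or a number of a turn 0.15, either way. A call with a gripper value outside its range is refused whole. "hand" is the closure, from 0 (fully open) to 1 (shut), set as the call begins (left out, the last holds). The fingers move at their own pace and stop on an object; "squeeze" is the grip in N (left out, the last holds). Time passes only in rows, so rows that do not move let the fingers close. It gives the time, the measured TCP pose, the force, the opening and the grip force at its end, in the units of the state.
- status.observe(): the state, without advancing time (a new reading comes with each control period).
- read_camera(name): name is "scene" or "top"; returns the picture (400x640x3 uint8, red, green, blue); there is no depth.
- camera_info(name): a dict with "vfov" (degrees; the focal length in pixels is half the picture's height over the tangent of half this angle, whatever the lens; pixels are square), "cx", "cy" (the principal point, pixels), "distortion" ([k1, k2, p1, p2, k3] as OpenCV has them; the pictures are not rectified), "origin" and "attitude" of the camera in the world. Camera axes: x right, y down, z forward; pixel columns grow to the right and rows downward; lengths in m; the calibration is good to about 2 mm. A picture is of the moment at which its call begins. camera_info takes no time and is no camera call.
- ticket.hand_in(): hands the job in; it is judged then, once.
Trained networks look in the newest picture that a camera, given by its name, has taken for a name from the list of things; names that differ only in an ending like _2 or _b are one class to them, and where a whole thing is asked for, a point or a joint stands for the part that bears it (a point fixed in the world has none). Each returns a list of dicts, best first, with "conf" (0 to 1); they miss things now and then, are a little off and sometimes report something else, mostly with a low value. They report only what shows in the picture. A call takes as long as a camera call. They do not tell look-alikes from the thing itself.
- models.regions_of(camera, label): "mask" (400x640 bool, what is visible of it) and "extent" ([left, top, right, bottom] in pixels, round what is visible of it).
The state is a dict: "time": time; "qpos": joint angles; "qvel": joint speeds; "joint_efforts": joint torques, N m; "tool_pos": TCP position; "tool_rot": TCP orientation; "contact_force": force on the tool from outside, world axes, zero at the start; "torque": the same for the moment, N m; "opening": finger opening in m; "grip_force": force on a finger pad.
Only numpy, scipy, OpenCV 4.12 (cv2) and the standard library are available. Lean on these libraries where they do the work, as an engineer would, in place of code of your own. Each camera call takes 0.05 s, during which the arm holds its last target. There are 200 camera calls.

### The job

Slide the blue top plate along its storage channel until its end sticks out over the open end far enough to pinch, but does not tip off; take it by that end and lay it flat, lengthwise across both bars of the rest stand, and let go. Then take it again by its middle and lower it level over the two guide pins of the specimen jig, all the way down onto the end blocks before letting go. Do not drop the plate or let it fall to the bench, and leave the loupe, the objective can and the hex key set where they are.

Things in the scene. Friction and masses are not known exactly. Their poses are not given: they have to be found in the camera images.
- plate: blue rigid plate to be moved, 160 x 60 x 8 mm, 0.1 to 0.2 kg. Origin: centre of its underside; x along its length, z up. Two through holes, 13 mm diameter, at x = +60 and -60 mm, y = 0; same either way round. It starts lying in the channel, its x along the channel's x, 5 to 20 mm inside the open end, at least 50 mm of free floor behind it
- channel: grey raised storage channel, fixed, 240 x 96 mm, 48 mm high. Origin: centre of its underside on the bench; x along it, out of its open end; z up. Floor at z = 40 mm from x = -114 to +120 mm, the open end. Side rails, 64 mm apart, rise to z = 48 mm, flush with the plate's top, so its sides cannot be gripped inside. End wall, z = 48 mm, at x = -114 mm
- channel_lip (a point): middle of the channel's open end, at floor height (z = 40 mm); beyond it is free space down to the bare bench
- rest: rest stand, fixed: dark base 110 x 70 x 8 mm with two upright bars, each 12 mm (x) x 50 mm (y), at x = +40 and -40 mm, black tops at z = 45 mm; free between and outside the bars. Origin: centre of its underside on the bench; z up. The plate is laid here with its length along x, either way round, its centre over the stand's
- jig: specimen jig, fixed: aluminium base 180 x 100 x 10 mm, two grey end blocks, each 44 mm (x) x 90 mm (y), at x = +60 and -60 mm, tops at z = 45 mm, wider than the plate: fingers reaching below it pass only in the 76 mm wide open middle. Origin: centre of underside on the bench; x along the line of pins, z up. Plate seated: its origin at 0, 0, 45 mm here, length along x
- jig_pin0 (a point): tip of the steel guide pin at the jig's x = -60 mm, y = 0: 10 mm diameter, straight up to z = 61 mm, then tapering to the tip at z = 69 mm
- jig_pin1 (a point): tip of the like pin at the jig's x = +60 mm, y = 0. Midway between the pins stands a fixed round black specimen mount, 30 mm diameter, top at z = 42 mm, which the seated plate covers
- loupe_1: bystander: small round black loupe, 36 mm diameter, 30 mm high; origin: centre of its underside
- objective_can: bystander: upright black can with a grey lid, 37 mm diameter, 54 mm high; origin: centre of its underside
- hex_keys: bystander: red hex key set, 20 x 62 x 18 mm; origin: centre of its underside
Things that resemble listed ones, but are neither listed nor needed, are in the scene too. What is meant by the plate is not orange or pink, and is the larger of those in its own colour.

How it is judged:
By the outcome, as a careful person would: the job done as asked, in the order asked, and still so for the second after the job is handed in, with the robot touching nothing.
It also fails if it takes over 72 s, if anything falls off the work surface, if the arm or the gripper's body presses on something with over 40 N, if the wrist force passes 120 N, or if a joint passes its speed limit or range.

## Working session

There is one attempt and no reset: what is moved stays moved. The work goes in short steps, Python scripts to look and compute and a tool call to move; the robot and the scene stay as the last step left them, time stands still between calls to the robot, and variables do not carry over. Pictures are saved under pics/ and viewed, at most 10 in all, crops included, and the job is handed in when it is done.

Besides the shell and the picture viewer there is one more tool, called after "Emit:" as a command line: name --argument value ..., lists and objects as JSON in quotes. send_rows: Moves the arm, as the interface text tells. Its arguments: {"type":"object","properties":{"plan":{"type":"array"},"hand":{"type":"number"},"squeeze":{"type":"number"}},"required":["plan"]}

```bash
ls; mkdir -p pics
python3 - <<'E'
from cell import status, read_camera, camera_info, models
import cv2
print(status.observe())
for c in("scene","top"):
    print(c,camera_info(c))
    im=read_camera(c); cv2.imwrite(f"pics/{c}0.png",im[:,:,::-1])
for n in ["plate","channel","rest","jig","loupe_1","objective_can","hex_keys","jig_pin0","jig_pin1","channel_lip"]:
    for r in models.regions_of("top",n)[:3]: print(n,round(r["conf"],2),r["extent"])
E
```

```text
pics
{'time': 0.0, 'qpos': array([-1.32700965e+00,  3.42749818e-01,  1.52505219e+00, -4.72983297e-06,
        1.27536937e+00, -1.45975670e-01]), 'qvel': array([ 5.98530338e-05,  6.69635987e-04,  1.07970690e-03,  6.89168972e-04,
       -3.24477307e-04, -5.37440735e-04]), 'joint_efforts': array([ 1.71537460e-03, -4.31239343e+01, -2.44223446e+01,  7.21461629e-02,
        5.58827771e-02, -1.23492800e-04]), 'tool_pos': array([ 0.19941202, -0.48519969,  0.22261862]), 'tool_rot': array([-3.14003006e+00, -2.25164013e-04,  3.89763553e-01]), 'contact_force': array([-0.17217984, -0.29845638, -1.01509358]), 'torque': array([-0.04783409, -0.0795007 ,  0.02486696]), 'grip_force': 0.0, 'opening': 0.0921857838524659}
scene {'vfov': 50.85460324945593, 'cx': 319.4309832713334, 'cy': 192.82847036618023, 'distortion': array([0.00133443, 0.        , 0.        , 0.        , 0.        ]), 'origin': array([-0.15079573,  0.67606429,  0.73269714]), 'attitude': array([-2.14942071,  0.00501847, -2.33949266])}
top {'vfov': 57.66583530262269, 'cx': 326.69573564553593, 'cy': 201.80853197600976, 'distortion': array([0.01243337, 0.        , 0.        , 0.        , 0.        ]), 'origin': array([ 0.44043292, -0.02453196,  1.17833792]), 'attitude': array([-2.99417364,  0.00738446, -1.55152669])}
plate 0.66 [317.8, 127.7, 355.4, 175.2]
plate 0.65 [330.7, 260.0, 372.0, 290.4]
plate 0.62 [253.1, 233.8, 302.2, 262.2]
channel 0.61 [226.4, 227.7, 310.4, 267.5]
rest 0.76 [406.6, 249.9, 446.4, 270.4]
rest 0.63 [228.9, 225.9, 311.2, 267.1]
jig 0.79 [351.4, 192.5, 410.0, 227.9]
loupe_1 0.6 [275.7, 188.6, 288.6, 199.5]
objective_can 0.58 [330.0, 192.7, 343.8, 203.9]
hex_keys 0.6 [213.2, 251.7, 220.7, 274.2]
jig_pin0 0.62 [353.3, 191.8, 409.8, 231.0]
jig_pin1 0.62 [353.3, 191.8, 409.8, 231.0]
channel_lip 0.56 [229.1, 227.0, 310.4, 268.2]
channel_lip 0.3 [331.4, 192.6, 342.8, 202.6]
channel_lip 0.21 [411.2, 247.6, 443.2, 270.6]
```

Run:
```python
import cv2
im=cv2.imread("pics/top0.png")
c=im[110:300,200:460]; cv2.imwrite("pics/topc.png",cv2.resize(c,None,fx=3,fy=3,interpolation=cv2.INTER_CUBIC))
```

```text
(no output)
```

View pics/topc.png

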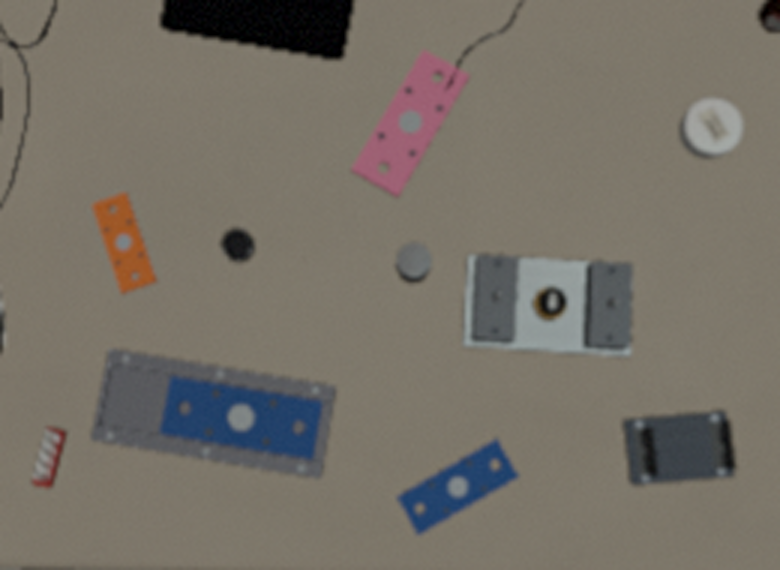

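View pics/scene0.png

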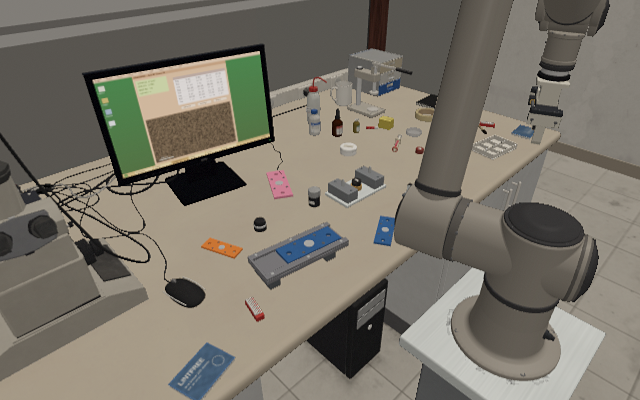

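The top view shows the plate, the larger blue one, in the channel at crop (240,415), with the open end on the right at about (328,430). The jig is at (549,303), the rest stand at (680,447) and the small blue decoy at (458,487). The scene view agrees. I'll fit the poses by render-and-compare.

```bash
cat > fit.py <<'E'
import numpy as np, cv2
from scipy.optimize import minimize
from scipy.spatial.transform import Rotation as Ro
from cell import camera_info
S=8
CAM={}
for c in("scene","top"):
    i=camera_info(c); f=200/np.tan(np.radians(i["vfov"]/2))
    CAM[c]=(Ro.from_euler("xyz",i["attitude"]).as_matrix(),np.array(i["origin"]),np.array([[f,0,i["cx"]],[0,f,i["cy"]],[0,0,1.]]),np.array(i["distortion"]))
def proj(c,P):
    R,o,K,d=CAM[c]; r=R.T
    return cv2.projectPoints(np.asarray(P,float).reshape(-1,3),cv2.Rodrigues(r)[0],-r@o,K,d)[0].reshape(-1,2)
def unproj(c,uv,z):
    R,o,K,d=CAM[c]; q=cv2.undistortPoints(np.array([[uv]],float),K,d)[0,0]; v=R@np.array([q[0],q[1],1]); return o+v*(z-o[2])/v[2]
def box(cx,cy,lx,ly,z0,z1):
    x0,x1,y0,y1=cx-lx/2,cx+lx/2,cy-ly/2,cy+ly/2
    b=[(x0,y0),(x1,y0),(x1,y1),(x0,y1)]
    return [[(*b[k],z0),(*b[(k+1)%4],z0),(*b[(k+1)%4],z1),(*b[k],z1)] for k in range(4)]+[[(*p,z1) for p in b]]
def disc(cx,cy,r,z): return [[(cx+r*np.cos(t),cy+r*np.sin(t),z) for t in np.linspace(0,6.28,24,endpoint=False)]]
MODEL={"jig":box(0,0,180,100,0,10)+disc(0,0,15,42)+box(-60,0,44,90,10,45)+box(60,0,44,90,10,45),
"rest":box(0,0,110,70,0,8)+box(-40,0,12,50,8,45)+box(40,0,12,50,8,45),
"channel":box(0,0,240,96,0,48)+[[(-114,-32,48),(120,-32,48),(120,32,48),(-114,32,48)]],
"plate":box(0,0,160,60,0,8)+disc(0,0,13,8)+disc(60,0,6.5,8)+disc(-60,0,6.5,8)}
def world(F,p,z=0):
    c,s=np.cos(p[2]),np.sin(p[2])
    return [np.array([(p[0]+(c*a-s*b)/1e3,p[1]+(s*a+c*b)/1e3,z+h/1e3) for a,b,h in f]) for f in F]
def cost(p,F,ims,roi,z):
    tot=0
    for c,im in ims.items():
        x0,y0,x1,y1=roi[c]; lab=np.zeros(((y1-y0)*S,(x1-x0)*S),np.uint8)
        o=CAM[c][1]
        for k,f in enumerate(world(F,p,z)):
            n=np.cross(f[1]-f[0],f[2]-f[1])
            if n@(o-f[0])<=0: continue
            q=(proj(c,f)+.5-[x0,y0])*S-.5
            cv2.fillPoly(lab,[np.round(q*16).astype(np.int32)],k+1,shift=4)
        n=len(F)+1
        A=np.stack([cv2.resize((lab==k).astype(np.float32),(x1-x0,y1-y0),interpolation=cv2.INTER_AREA).ravel() for k in range(n) if (lab==k).any()],1)
        B=cv2.GaussianBlur(im,(0,0),.01)[y0:y1,x0:x1].reshape(-1,3).astype(float)
        r=A@np.linalg.lstsq(A,B,rcond=None)[0]-B
        tot+=np.minimum(r**2,60**2).sum()/1e4   # robust
    return tot
def fit(F,p0,ims,z=0,m=8):
    p0=np.array(p0,float); roi={}
    for c in ims:
        q=np.concatenate([proj(c,f) for f in world(F,p0,z)]); a=np.floor(q.min(0)-m).astype(int).clip(0); b=np.ceil(q.max(0)+m).astype(int)
        roi[c]=(a[0],a[1],min(b[0],640),min(b[1],400))
    best=None
    for s in((.012,.08),(.004,.02)):
        x=p0 if best is None else best.x
        sim=np.vstack([x,x+[s[0],0,0],x+[0,s[0],0],x+[0,0,s[1]]])
        best=minimize(cost,x,args=(F,ims,roi,z),method="Nelder-Mead",options=dict(initial_simplex=sim,xatol=5e-5,fatol=1e-4,maxiter=150))
    return best.x,best.fun
E
python3 - <<'E'
from fit import *
ims={c:cv2.imread(f"pics/{c}0.png") for c in("top","scene")}
for n,uv,y,z in [("jig",(383,211),-1.6,0),("rest",(426.7,259),-1.53,0),("channel",(271.7,247.3),-1.72,0),("plate",(280.3,249),-1.72,.04)]:
    p=unproj("top",uv,z+.02); 
    for cs in (["top"],["scene"],["top","scene"]):
        if n=="rest" and "scene" in cs: continue
        x,f=fit(MODEL[n],[p[0],p[1],y],{c:ims[c] for c in cs},z); print(n,cs,np.round(x,4),round(f,2))
for n,uv,h in [("loupe",(279.3,191.5),.03),("can",(338,197),.054),("hex",(216.5,262.5),.018),("smallblue",(352.7,272),.005)]: print(n,unproj("top",uv,h).round(3))
E
```

```text
jig ['top'] [ 0.5859 -0.193  -1.6089] 70.58
jig ['scene'] [ 0.5863 -0.1934 -1.6101] 253.15
jig ['top', 'scene'] [ 0.5863 -0.1934 -1.6106] 326.65
rest ['top'] [ 0.4373 -0.3303 -1.4644] 24.17
channel ['top'] [ 0.4635  0.1582 -1.7187] 165.55
channel ['scene'] [ 0.448   0.1696 -1.7178] 957.22
channel ['top', 'scene'] [ 0.464   0.1656 -1.7188] 1318.66
plate ['top'] [ 0.4592  0.1288 -1.7144] 128.02
plate ['scene'] [ 0.4598  0.1294 -1.7172] 699.41
plate ['top', 'scene'] [ 0.4594  0.1292 -1.717 ] 828.9
loupe [0.641 0.14  0.03 ]
can [ 0.623 -0.048  0.054]
hex [0.413 0.331 0.018]
smallblue [ 0.391 -0.099  0.005]
```

Emit:
send_rows --plan '[{"offset":[0,0,0],"yaw":-0.13},{"offset":[0,0,0],"yaw":-0.13},{"offset":[0,0,0],"yaw":-0.13},{"offset":[0,0,0],"yaw":-0.13},{"offset":[0,0,0],"yaw":-0.13},{"offset":[0,0,0],"yaw":-0.13},{"offset":[0,0,0],"yaw":-0.13},{"offset":[0,0,0],"yaw":-0.125},{"offset":[30,24,0],"yaw":0},{"offset":[30,24,0],"yaw":0},{"offset":[30,24,0],"yaw":0},{"offset":[30,24,0],"yaw":0},{"offset":[30,24,0],"yaw":0},{"offset":[30,24,0],"yaw":0},{"offset":[30,24,0],"yaw":0},{"offset":[30,24,0],"yaw":0},{"offset":[30,24,0],"yaw":0},{"offset":[30,24,0],"yaw":0},{"offset":[26,15,0],"yaw":0}]' --hand 1 --squeeze 20

```text
time: 2.5
tool_pos: [0.5008, -0.1987, 0.2233]
tool_rot: [3.141, 0.0, 1.426]
contact_force: [-0.0, -0.1, 0.2]
opening: 0.0004
grip_force: 0.0
```

```bash
cat > go.py <<'E'
import numpy as np,sys
from cell import status
def go(x,y,z,yaw=None):
    s=status.observe(); p=np.array(s["tool_pos"]); r=s["tool_rot"]; d=(np.array([x,y,z])-p)*1e3; t=r[2]
    print("t",round(s["time"],2),"pos",p.round(4),"rot",np.round(r,4),"F",np.round(s["contact_force"],1),"open",round(s["opening"],4))
    if yaw is not None: print("yaw row total",round((t-yaw+np.pi)%(2*np.pi)-np.pi,4)); t=yaw
    print("offset AFTER turn",np.round([d[0]*np.cos(t)+d[1]*np.sin(t),d[0]*np.sin(t)-d[1]*np.cos(t),-d[2]],1))
if __name__=="__main__": go(*map(float,sys.argv[1:]))
E
python3 go.py .475 .2359 .15 1.4246
```

```text
t 2.5 pos [ 0.5008 -0.1987  0.2233] rot [3.141  0.     1.4257] F [-0.  -0.1  0.2] open 0.0004
yaw row total 0.0011
offset AFTER turn [426.2 -88.8  73.3]
```

Emit:
send_rows --plan '[{"offset":[30,-6.3,3],"yaw":0.001},{"offset":[30,-6.3,3],"yaw":0},{"offset":[30,-6.3,3],"yaw":0},{"offset":[30,-6.3,3],"yaw":0},{"offset":[30,-6.3,3],"yaw":0},{"offset":[30,-6.3,3],"yaw":0},{"offset":[30,-6.3,3],"yaw":0},{"offset":[30,-6.3,3],"yaw":0},{"offset":[30,-6.3,3],"yaw":0},{"offset":[30,-6.3,3],"yaw":0},{"offset":[30,-6.3,3],"yaw":0},{"offset":[30,-6.3,3],"yaw":0},{"offset":[30,-6.3,3],"yaw":0},{"offset":[30,-6.3,3],"yaw":0},{"offset":[6,0,15],"yaw":0},{"offset":[0,0,15],"yaw":0},{"offset":[0,0,0],"yaw":0}]'

```text
time: 4.2
tool_pos: [0.4731, 0.2341, 0.1495]
tool_rot: [-3.138, 0.002, 1.425]
contact_force: [0.3, -0.2, 0.5]
opening: 0.0004
grip_force: 0.0
```

```bash
python3 go.py .475 .2359 .069 1.4246
python3 - <<'E'
from cell import read_camera
import cv2
for c in("top","scene"): cv2.imwrite(f"pics/{c}1.png",read_camera(c)[:,:,::-1])
a=cv2.imread("pics/top1.png")[200:300,190:390]; b=cv2.imread("pics/scene1.png")[180:310,220:380]
a=cv2.resize(a,(800,400),interpolation=2)
cv2.imwrite("pics/v1.png",a)
E
```

```text
t 4.2 pos [0.4731 0.2341 0.1495] rot [-3.1381e+00  1.9000e-03  1.4246e+00] F [ 0.3 -0.2  0.5] open 0.0004
yaw row total 0.0
offset AFTER turn [ 2.   1.7 80.5]
```

View pics/v1.png

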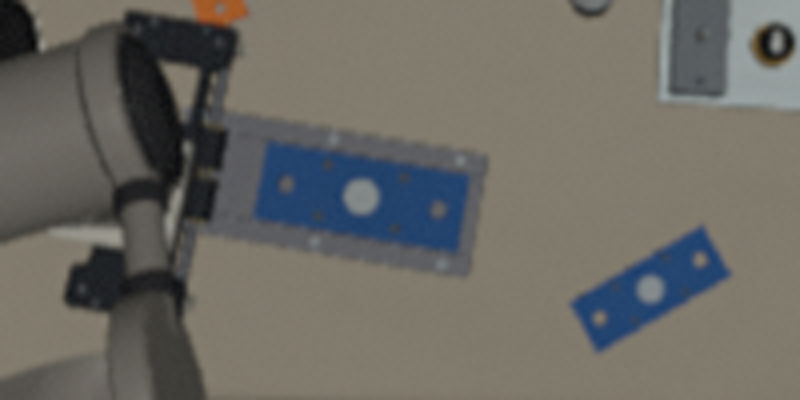

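The gripper is at crop (205,170), behind the plate's rear edge (258,180) once parallax is allowed for. Next I descend into the channel behind the plate.

Emit:
send_rows --plan '[{"offset":[2,1.7,20],"yaw":0},{"offset":[0,0,20],"yaw":0},{"offset":[0,0,18],"yaw":0},{"offset":[0,0,12],"yaw":0},{"offset":[0,0,6],"yaw":0},{"offset":[0,0,4.5],"yaw":0},{"offset":[0,0,0],"yaw":0},{"offset":[0,0,0],"yaw":0}]'

```text
time: 5.1
tool_pos: [0.4768, 0.236, 0.0714]
tool_rot: [3.141, -0.0, 1.424]
contact_force: [-0.4, -0.6, 0.4]
opening: 0.0007
grip_force: 0.0
```

```bash
python3 go.py .475 .2359 .069 1.4246
```

```text
t 5.1 pos [0.4768 0.236  0.0714] rot [ 3.1405e+00 -4.0000e-04  1.4238e+00] F [-0.4 -0.6  0.4] open 0.0007
yaw row total -0.0008
offset AFTER turn [-0.3 -1.7  2.4]
```

Emit:
send_rows --plan '[{"offset":[0,-1,2.3],"yaw":0},{"offset":[-3,0,0],"yaw":0},{"offset":[-5,0,0],"yaw":0},{"offset":[-5,0,0],"yaw":0},{"offset":[-3,0,0],"yaw":0},{"offset":[-3,0,0],"yaw":0},{"offset":[-4,0,0],"yaw":0},{"offset":[-5,0,0],"yaw":0},{"offset":[-5,0,0],"yaw":0},{"offset":[-5,0,0],"yaw":0},{"offset":[-5,0,0],"yaw":0},{"offset":[-5,0,0],"yaw":0},{"offset":[-5,0,0],"yaw":0},{"offset":[-5,0,0],"yaw":0},{"offset":[-5,0,0],"yaw":0},{"offset":[-5,0,0],"yaw":0},{"offset":[-4,0,0],"yaw":0},{"offset":[-2,0,0],"yaw":0},{"offset":[0,0,0],"yaw":0}]'

```text
time: 7.0
tool_pos: [0.4645, 0.1625, 0.0685]
tool_rot: [3.142, 0.0, 1.423]
contact_force: [-0.2, 0.6, 0.5]
opening: 0.0012
grip_force: 0.0
```

```bash
python3 go.py .475 .2359 .069 1.4246
python3 - <<'E'
from cell import read_camera
from fit import *
for c in("top","scene"): cv2.imwrite(f"pics/{c}2.png",read_camera(c)[:,:,::-1])
a=cv2.imread("pics/top2.png")[200:300,190:390]
cv2.imwrite("pics/v2.png",cv2.resize(a,(800,400),interpolation=2))
x,f=fit(MODEL["plate"],[.451,.072,-1.717],{"top":cv2.imread("pics/top2.png")},.04);print(x.round(4),f)
E
```

```text
t 7.0 pos [0.4645 0.1625 0.0685] rot [3.1415e+00 1.0000e-04 1.4234e+00] F [-0.2  0.6  0.5] open 0.0012
yaw row total -0.0012
offset AFTER turn [74.1 -0.3 -0.5]
[ 0.4587  0.1277 -1.7122] 419.7293280890523
```

View pics/v2.png

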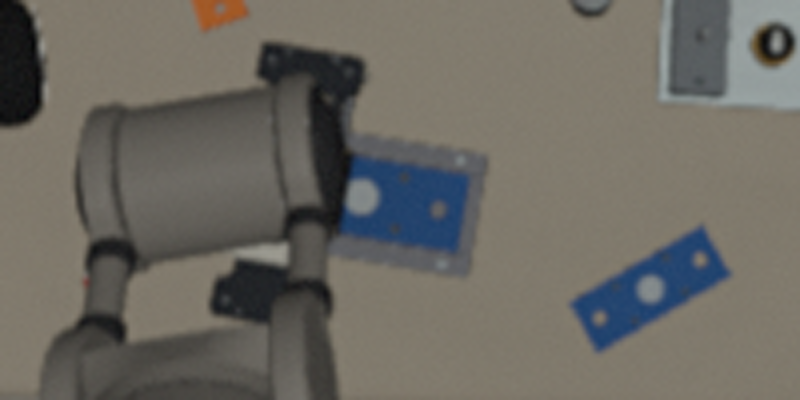

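The plate has not moved: its hole is still at crop (437,208). The fingers seem to have passed over it, so I check the side view.

Run:
```python
from fit import *
a=cv2.imread("pics/scene2.png")[190:300,210:370]
cv2.imwrite("pics/v3.png",cv2.resize(a,(800,550),interpolation=2))
d=np.array([np.cos(-1.717),np.sin(-1.717)])
print("tip expected scene crop",(proj("scene",[.4645,.1625,.0435])-[210,190])*5)
```

```text
tip expected scene crop [[436.30922381 295.85324588]]
```

View pics/v3.png

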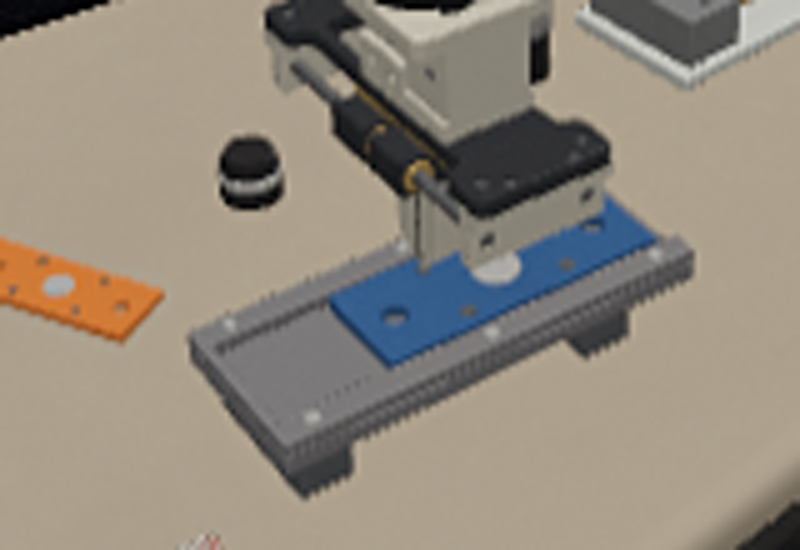

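Run:
```python
from fit import *
ux=np.array([.146,.989,0]); uy=np.array([.989,-.146,0])
for z in(.043,.048,.053,.058):
    print(z,[((proj("scene",np.array([.4645,.1625,z])+ux*a+uy*b)-[210,190])*5)[0].round(0).tolist() for a,b in((.0095,0),(.0095,-.019),(.0095,.019),(-.0095,-.019))])
```

```text
0.043 [[420.0, 304.0], [441.0, 325.0], [400.0, 284.0], [474.0, 310.0]]
0.048 [[420.0, 296.0], [441.0, 317.0], [399.0, 276.0], [473.0, 302.0]]
0.053 [[420.0, 289.0], [441.0, 309.0], [399.0, 268.0], [473.0, 294.0]]
0.058 [[419.0, 281.0], [440.0, 301.0], [398.0, 261.0], [473.0, 286.0]]
```

Emit:
send_rows --plan '[{"offset":[0,0,2],"yaw":0},{"offset":[0,0,0],"yaw":0}]'

```text
time: 7.3
tool_pos: [0.4644, 0.1629, 0.0662]
tool_rot: [-3.141, 0.0, 1.424]
contact_force: [-0.5, -0.8, 0.2]
opening: 0.0003
grip_force: 0.0
```

The fingertips show at crop (421,271). That is about 20 mm higher than the stated geometry predicts, so they slid over the plate without touching it. I go back behind it and touch the floor gently to find the real tip height.

Emit:
send_rows --plan '[{"offset":[10,0,-5],"yaw":0},{"offset":[20,0,0],"yaw":0},{"offset":[20,0,0],"yaw":0},{"offset":[16,0,0],"yaw":0},{"offset":[8,0,0],"yaw":0},{"offset":[0,0,4],"yaw":0},{"offset":[0,0,2],"yaw":0},{"offset":[0,0,2],"yaw":0},{"offset":[0,0,2],"yaw":0},{"offset":[0,0,0],"yaw":0},{"offset":[0,0,0],"yaw":0}]'

```text
time: 8.4
tool_pos: [0.4754, 0.2357, 0.0615]
tool_rot: [-3.142, 0.0, 1.423]
contact_force: [0.8, 0.9, 0.3]
opening: 0.0004
grip_force: 0.0
```

```bash
python3 go.py .475 .2359 .061 1.4246
python3 - <<'E'
from cell import read_camera
from fit import *
for c in("top","scene"): cv2.imwrite(f"pics/{c}3.png",read_camera(c)[:,:,::-1])
a=cv2.imread("pics/scene3.png")[190:300,210:370]
cv2.imwrite("pics/v4.png",cv2.resize(a,(800,550),interpolation=2))
E
```

```text
t 8.4 pos [0.4754 0.2357 0.0615] rot [-3.1415e+00  1.0000e-04  1.4233e+00] F [0.8 0.9 0.3] open 0.0004
yaw row total -0.0013
offset AFTER turn [ 0.1 -0.4  0.5]
```

View pics/v4.png

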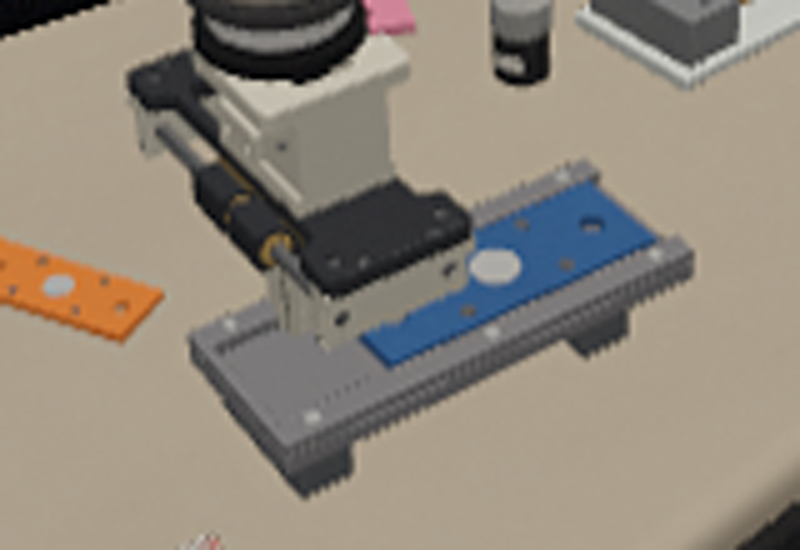

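Run:
```python
from fit import *
ux=np.array([.146,.989,0]); uy=np.array([.989,-.146,0]);o=np.array([.4754,.2357,0])
P=lambda a,b,z:((proj("scene",o+ux*a+uy*b+[0,0,z])-[210,190])*5)[0].round(0).tolist()
for z in(.1025,.12,.14,.16): print(z,P(.0375,-.095,z),P(-.0375,-.095,z),P(.0375,.095,z))
for z in(.0365,.05,.08): print("finger",z,P(.0095,0,z),P(.0095,-.019,z),P(.0095,.019,z))
```

```text
0.1025 [334.0, 410.0] [480.0, 340.0] [134.0, 188.0]
0.12 [331.0, 380.0] [479.0, 310.0] [130.0, 159.0]
0.14 [328.0, 344.0] [478.0, 275.0] [125.0, 126.0]
0.16 [325.0, 307.0] [477.0, 239.0] [120.0, 91.0]
finger 0.0365 [291.0, 374.0] [311.0, 397.0] [271.0, 352.0]
finger 0.05 [289.0, 353.0] [309.0, 375.0] [269.0, 331.0]
finger 0.08 [284.0, 305.0] [305.0, 327.0] [264.0, 284.0]
```

The cheek corner at crop (330,345) and the tips near (290,335) put the fingertips at z of about 0.06. So the tips sit at about TCP height. I descend in small steps.

Emit:
send_rows --plan '[{"offset":[0,0,4],"yaw":0},{"offset":[0,0,4],"yaw":0},{"offset":[0,0,3],"yaw":0},{"offset":[0,0,2],"yaw":0},{"offset":[0,0,0],"yaw":0}]'

```text
time: 9.0
tool_pos: [0.4751, 0.2359, 0.048]
tool_rot: [-3.141, 0.0, 1.424]
contact_force: [-0.0, -0.3, -0.2]
opening: 0.0003
grip_force: 0.0
```

Emit:
send_rows --plan '[{"offset":[0,0,1.5],"yaw":0},{"offset":[0,0,1.5],"yaw":0},{"offset":[0,0,0],"yaw":0}]'

```text
time: 9.3
tool_pos: [0.4752, 0.236, 0.0453]
tool_rot: [-3.141, 0.0, 1.424]
contact_force: [0.3, 0.7, 0.4]
opening: 0.0004
grip_force: 0.0
```

Emit:
send_rows --plan '[{"offset":[0,0,1],"yaw":0},{"offset":[0,0,1],"yaw":0},{"offset":[0,0,0],"yaw":0}]'

```text
time: 9.6
tool_pos: [0.4752, 0.2359, 0.0433]
tool_rot: [-3.141, 0.0, 1.424]
contact_force: [-0.0, -0.3, -0.7]
opening: 0.0006
grip_force: 0.0
```

Emit:
send_rows --plan '[{"offset":[0,0,1],"yaw":0},{"offset":[0,0,1],"yaw":0},{"offset":[0,0,0],"yaw":0}]'

```text
time: 9.9
tool_pos: [0.4753, 0.236, 0.0413]
tool_rot: [-3.141, 0.0, 1.424]
contact_force: [0.8, 0.0, 0.9]
opening: 0.0001
grip_force: 0.0
```

Emit:
send_rows --plan '[{"offset":[0,0,1],"yaw":0},{"offset":[0,0,1],"yaw":0},{"offset":[0,0,0],"yaw":0}]'

```text
time: 10.2
tool_pos: [0.4753, 0.2359, 0.0393]
tool_rot: [-3.141, 0.0, 1.424]
contact_force: [0.0, -0.9, -0.0]
opening: 0.0008
grip_force: 0.0
```

Emit:
send_rows --plan '[{"offset":[0,0,1],"yaw":0},{"offset":[0,0,1],"yaw":0},{"offset":[0,0,0],"yaw":0}]'

```text
time: 10.5
tool_pos: [0.4752, 0.2359, 0.0373]
tool_rot: [-3.141, 0.0, 1.424]
contact_force: [0.3, -0.2, -0.3]
opening: 0.0006
grip_force: 0.0
```

Emit:
send_rows --plan '[{"offset":[0,0,1],"yaw":0},{"offset":[0,0,1],"yaw":0},{"offset":[0,0,0],"yaw":0}]'

```text
time: 10.8
tool_pos: [0.4754, 0.236, 0.0368]
tool_rot: [3.141, -0.0, 1.424]
contact_force: [-3.2, -1.4, 13.3]
opening: 0.0007
grip_force: 6.3
```

Run:
```python
from cell import read_camera
from fit import *
for c in("top","scene"): cv2.imwrite(f"pics/{c}4.png",read_camera(c)[:,:,::-1])
a=cv2.imread("pics/scene4.png")[220:280,245:325]
cv2.imwrite("pics/v5.png",cv2.resize(a,(800,600),interpolation=2))
```

```text
(no output)
```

View pics/v5.png

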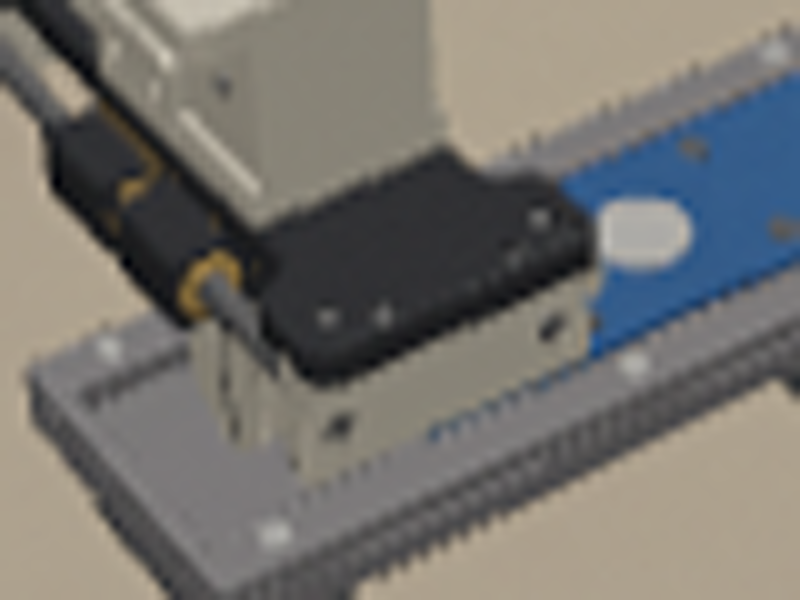

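The tips touched the floor with 13 N at TCP z of 0.0368, and they show at crop (245,440). So the fingertips are really about 3 mm above the reported TCP. I raise slightly and push.

Emit:
send_rows --plan '[{"offset":[0,0,-5],"yaw":0},{"offset":[-3,0,0],"yaw":0},{"offset":[-5,0,0],"yaw":0},{"offset":[-5,0,0],"yaw":0},{"offset":[-3,0,0],"yaw":0},{"offset":[-3,0,0],"yaw":0},{"offset":[-4,0,0],"yaw":0},{"offset":[-5,0,0],"yaw":0},{"offset":[-5,0,0],"yaw":0},{"offset":[-5,0,0],"yaw":0},{"offset":[-5,0,0],"yaw":0},{"offset":[-5,0,0],"yaw":0},{"offset":[-5,0,0],"yaw":0},{"offset":[-4,0,0],"yaw":0},{"offset":[-2,0,0],"yaw":0},{"offset":[-1,0,0],"yaw":0},{"offset":[0,0,0],"yaw":0}]'

```text
time: 12.6
tool_pos: [0.4665, 0.1765, 0.0405]
tool_rot: [3.142, 0.0, 1.424]
contact_force: [-0.3, 0.5, -1.2]
opening: 0.0003
grip_force: 0.0
```

```bash
python3 go.py .475 .2359 .041 1.4246
python3 - <<'E'
from cell import read_camera
from fit import *
for c in("top","scene"): cv2.imwrite(f"pics/{c}5.png",read_camera(c)[:,:,::-1])
# blue end along the plate's axis: far-edge profile in top image
d=np.array([np.cos(-1.717),np.sin(-1.717)]);c0=np.array([.4593,.1291])
for n in("top0","top5"):
    im=cv2.imread(f"pics/{n}.png").astype(float)
    b=im[:,:,0]-im[:,:,2]
    s=np.arange(.03,.2,.002); out=[]
    for t in s:
        v=[]
        for w in(-.015,-.02,.015,.02):
            q=proj("top",[*(c0+d*t+w*np.array([-d[1],d[0]])),.048])[0]
            v.append(cv2.getRectSubPix(b.astype(np.float32),(1,1),(float(q[0]),float(q[1])))[0,0])
        out.append(np.mean(v))
    out=np.array(out); h=out.max()/2; k=np.where(out>h)[0][-1]; print(n,"end at",round((s[k]+.002*(out[k]-h)/(out[k]-out[k+1]))*1e3,1))
E
```

```text
t 12.6 pos [0.4665 0.1765 0.0405] rot [3.1416e+00 2.0000e-04 1.4237e+00] F [-0.3  0.5 -1.2] open 0.0003
yaw row total -0.0009
offset AFTER turn [60.  -0.3 -0.5]
top0 end at 80.4
top5 end at 122.3
```

Emit:
send_rows --plan '[{"offset":[-2,0,0],"yaw":0},{"offset":[-4,0,0],"yaw":0},{"offset":[-4,0,0],"yaw":0},{"offset":[-4,0,0],"yaw":0},{"offset":[-4,0,0],"yaw":0},{"offset":[-4,0,0],"yaw":0},{"offset":[-3,0,0],"yaw":0},{"offset":[-2,0,0],"yaw":0},{"offset":[0,0,0],"yaw":0},{"offset":[4,0,0],"yaw":0},{"offset":[2,0,-15],"yaw":0},{"offset":[0,0,-30],"yaw":0},{"offset":[0,0,-40],"yaw":0},{"offset":[0,0,-20],"yaw":0},{"offset":[0,0,0],"yaw":0}]' --hand 1

```text
time: 14.2
tool_pos: [0.4653, 0.1566, 0.1485]
tool_rot: [3.135, -0.002, 1.424]
contact_force: [-0.3, 1.1, 0.9]
opening: 0.0001
grip_force: 0.0
```

```bash
python3 - <<'E'
from cell import read_camera
from fit import *
for c in("top","scene"): cv2.imwrite(f"pics/{c}6.png",read_camera(c)[:,:,::-1])
d=np.array([np.cos(-1.717),np.sin(-1.717)]);c0=np.array([.4593,.1291])+d*.069
for cs in(["top"],["scene"]):
    x,f=fit(MODEL["plate"],[*c0,-1.717],{c:cv2.imread(f"pics/{c}6.png") for c in cs},.04); print(cs,x.round(4),f,"moved",((x[:2]-[.4593,.1291])@d*1e3).round(1))
a=cv2.imread("pics/scene6.png")[170:290,220:380]
cv2.imwrite("pics/v6.png",cv2.resize(a,(800,600),interpolation=2))
E
python3 go.py .44 .015 .12 1.4246
```

```text
['top'] [ 0.449   0.0592 -1.7199] 434.0792422694926 moved 70.6
['scene'] [ 0.4495  0.0597 -1.7364] 596.0549858506903 moved 70.1
t 14.3 pos [0.4633 0.1561 0.1453] rot [3.1414e+00 1.0000e-04 1.4241e+00] F [-0.9  0.6 -1.1] open 0.0004
yaw row total -0.0005
offset AFTER turn [-143.    -2.5   25.3]
```

View pics/v6.png

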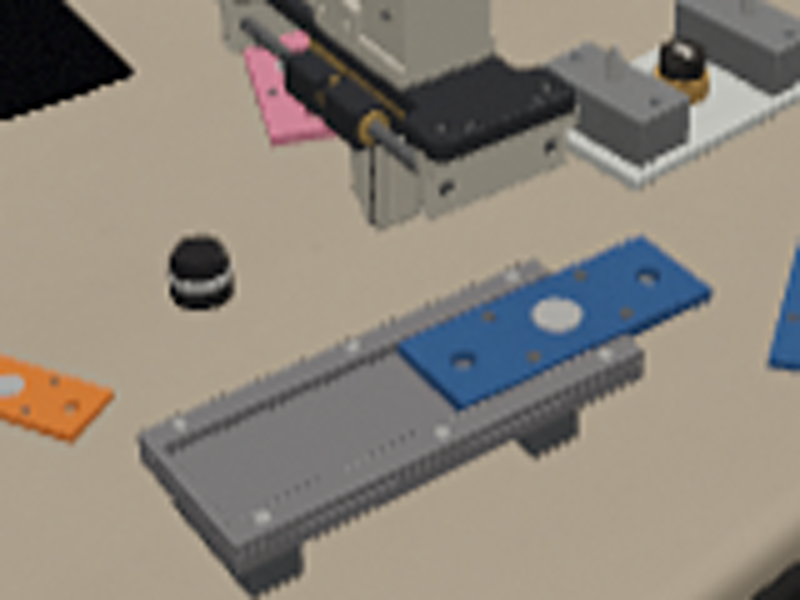

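The plate is level and overhangs the lip by about 58 mm: its front edge is at crop (710,290) and the lip at about (640,350). I move over that end, open, and descend.

Emit:
send_rows --plan '[{"offset":[-15,0,0],"yaw":0.0025},{"offset":[-25,0,0],"yaw":0},{"offset":[-30,0,0],"yaw":0},{"offset":[-30,0,10],"yaw":0},{"offset":[-25,0,15],"yaw":0},{"offset":[-15,0,20],"yaw":0},{"offset":[-5.8,0,20],"yaw":0},{"offset":[0,0,15],"yaw":0},{"offset":[0,0,0],"yaw":0},{"offset":[0,0,0],"yaw":0}]' --hand 0

```text
time: 15.3
tool_pos: [0.4411, 0.0114, 0.065]
tool_rot: [-3.139, 0.0, 1.421]
contact_force: [0.5, 0.5, -0.6]
opening: 0.0757
grip_force: 0.0
```

```bash
python3 go.py .4419 .0119 .023 1.4216
```

```text
t 15.3 pos [0.4411 0.0114 0.065 ] rot [-3.1394e+00  2.0000e-04  1.4209e+00] F [ 0.5  0.5 -0.6] open 0.0757
yaw row total -0.0007
offset AFTER turn [ 0.7  0.8 42. ]
```

Emit:
send_rows --plan '[{"offset":[0.7,0.8,0],"yaw":0},{"offset":[0,0,0],"yaw":0},{"offset":[0,0,0],"yaw":0},{"offset":[0,0,6],"yaw":0},{"offset":[0,0,8],"yaw":0},{"offset":[0,0,8],"yaw":0},{"offset":[0,0,8],"yaw":0},{"offset":[0,0,7],"yaw":0},{"offset":[0,0,4],"yaw":0},{"offset":[0,0,0],"yaw":0},{"offset":[0,0,0],"yaw":0}]'

```text
time: 16.4
tool_pos: [0.4427, 0.0122, 0.0245]
tool_rot: [-3.142, 0.0, 1.421]
contact_force: [0.9, 0.6, 0.1]
opening: 0.0916
grip_force: 0.0
```

```bash
python3 go.py .4419 .0119 .023 1.4216
```

```text
t 16.4 pos [0.4427 0.0122 0.0245] rot [-3.1415e+00  1.0000e-04  1.4212e+00] F [0.9 0.6 0.1] open 0.0916
yaw row total -0.0004
offset AFTER turn [-0.5 -0.8  1.5]
```

Emit:
send_rows --plan '[{"offset":[-0.5,-0.8,1],"yaw":0},{"offset":[0,0,0],"yaw":0},{"offset":[0,0,0],"yaw":0},{"offset":[0,0,0],"yaw":0},{"offset":[0,0,0],"yaw":0},{"offset":[0,0,0],"yaw":0},{"offset":[0,0,0],"yaw":0},{"offset":[0,0,0],"yaw":0}]' --hand 1 --squeeze 50

```text
time: 17.2
tool_pos: [0.4419, 0.0119, 0.0236]
tool_rot: [3.141, 0.0, 1.421]
contact_force: [0.3, 0.9, 1.4]
opening: 0.0591
grip_force: 50.0
```

Gripped: the opening is about 60 mm at 50 N. I lift slowly and look.

Emit:
send_rows --plan '[{"offset":[0,0,-3],"yaw":0},{"offset":[0,0,-6],"yaw":0},{"offset":[0,0,-12],"yaw":0},{"offset":[0,0,-20],"yaw":0},{"offset":[0,0,-20],"yaw":0},{"offset":[0,0,-15],"yaw":0},{"offset":[0,0,-5],"yaw":0},{"offset":[0,0,0],"yaw":0}]'

```text
time: 18.0
tool_pos: [0.4421, 0.0119, 0.1051]
tool_rot: [3.14, 0.0, 1.421]
contact_force: [-1.1, -0.0, -1.2]
opening: 0.0591
grip_force: 50.0
```

```bash
python3 go.py .4419 .0119 .023 1.4216
python3 - <<'E'
from cell import read_camera,status
from fit import *
for c in("top","scene"): cv2.imwrite(f"pics/{c}7.png",read_camera(c)[:,:,::-1])
print(status.observe()["torque"])
ims={c:cv2.imread(f"pics/{c}7.png") for c in("top","scene")}
for c in ims:
  for z in(.11,.12,.13):
    x,f=fit(MODEL["plate"],[.449,.0594,-1.72],{c:ims[c]},z); print(c,z,x.round(4),round(f,1))
a=ims["scene"][110:260,260:440]; b=ims["top"][180:280,220:390]
cv2.imwrite("pics/v7.png",np.hstack([cv2.resize(a,(400,333),interpolation=2),cv2.resize(b,(400,333),interpolation=2)]))
E
```

```text
t 18.0 pos [0.4421 0.0119 0.1051] rot [3.1401e+00 1.0000e-04 1.4214e+00] F [-1.1 -0.  -1.2] open 0.0591
yaw row total -0.0002
offset AFTER turn [ 0.  -0.2 82.1]
[-0.07837806 -0.07539476 -0.01899193]
top 0.11 [ 0.4429  0.0634 -1.6622] 418.5
top 0.12 [ 0.4453  0.0614 -1.7177] 423.9
top 0.13 [ 0.4435  0.0608 -1.6909] 456.2
scene 0.11 [ 0.4589  0.0495 -1.6969] 1056.2
scene 0.12 [ 0.4492  0.0586 -1.6914] 1160.9
scene 0.13 [ 0.4396  0.068  -1.6762] 1280.3
```

View pics/v7.png

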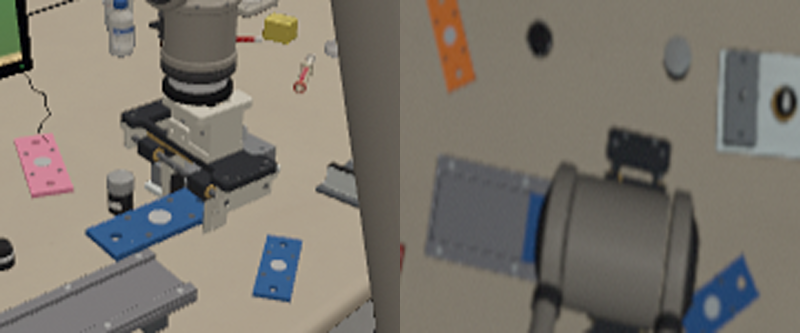

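The plate is held level: the scene crop shows it attached at (205,205), with no slip. The fitted centre is where I expected it. I carry it to the rest stand.

Emit:
send_rows --plan '[{"offset":[0,0,0],"yaw":-0.03},{"offset":[0,0,0],"yaw":-0.06},{"offset":[0,0,0],"yaw":-0.07},{"offset":[0,0,0],"yaw":-0.06},{"offset":[0,0,0],"yaw":-0.0356},{"offset":[-10,-1,0],"yaw":0},{"offset":[-20,-2.1,0],"yaw":0},{"offset":[-30,-3.2,0],"yaw":0},{"offset":[-35,-3.7,0],"yaw":0},{"offset":[-35,-3.7,0],"yaw":0},{"offset":[-35,-3.7,0],"yaw":0},{"offset":[-35,-3.7,0],"yaw":0},{"offset":[-35,-3.7,0],"yaw":0},{"offset":[-35,-3.7,0],"yaw":0},{"offset":[-35,-3.7,0],"yaw":0},{"offset":[-35,-3.7,0],"yaw":0},{"offset":[-25,-2.6,0],"yaw":0},{"offset":[-15,-1.6,0],"yaw":0},{"offset":[-7.7,-0.7,0],"yaw":0},{"offset":[0,0,0],"yaw":0}]'

```text
time: 20.1
tool_pos: [0.442, -0.3782, 0.1041]
tool_rot: [-3.141, -0.001, 1.676]
contact_force: [0.3, 0.1, -0.3]
opening: 0.059
grip_force: 50.0
```

```bash
python3 go.py .4424 -.378 .035 1.6772
python3 - <<'E'
from cell import read_camera
from fit import *
for c in("top","scene"): cv2.imwrite(f"pics/{c}8.png",read_camera(c)[:,:,::-1])
im=cv2.imread("pics/top8.png")
x,f=fit(MODEL["plate"],[.4373,-.3303,-1.4644],{"top":im},.1215); print(x.round(4),f)
E
```

```text
t 20.1 pos [ 0.442  -0.3782  0.1041] rot [-3.1412e+00 -5.0000e-04  1.6761e+00] F [ 0.3  0.1 -0.3] open 0.059
yaw row total -0.0011
offset AFTER turn [ 0.2  0.4 69.1]
[ 0.4375 -0.3322 -1.4772] 875.1958720048355
```

Emit:
send_rows --plan '[{"offset":[0.2,0.4,8],"yaw":0},{"offset":[0,0,14],"yaw":0},{"offset":[0,0,16],"yaw":0},{"offset":[0,0,14],"yaw":0},{"offset":[0,0,9],"yaw":0},{"offset":[0,0,6],"yaw":0},{"offset":[0,0,4],"yaw":0},{"offset":[0,0,2],"yaw":0},{"offset":[0,0,1],"yaw":0},{"offset":[0,0,0],"yaw":0},{"offset":[0,0,0],"yaw":0}]'

```text
time: 21.3
tool_pos: [0.4428, -0.3779, 0.0309]
tool_rot: [3.141, 0.001, 1.677]
contact_force: [-0.5, -0.1, -0.7]
opening: 0.0591
grip_force: 50.0
```

Emit:
send_rows --plan '[{"offset":[0,0,0.7],"yaw":0},{"offset":[0,0,0.3],"yaw":0},{"offset":[0,0,0],"yaw":0}]'

```text
time: 21.6
tool_pos: [0.4427, -0.3777, 0.0296]
tool_rot: [3.142, 0.0, 1.677]
contact_force: [-0.2, -0.7, -1.0]
opening: 0.0587
grip_force: 50.0
```

Emit:
send_rows --plan '[{"offset":[0,0,0.6],"yaw":0},{"offset":[0,0,0.4],"yaw":0},{"offset":[0,0,0],"yaw":0}]'

```text
time: 21.9
tool_pos: [0.4427, -0.3778, 0.0287]
tool_rot: [3.141, 0.0, 1.677]
contact_force: [0.9, 0.0, 1.3]
opening: 0.0592
grip_force: 50.0
```

Emit:
send_rows --plan '[{"offset":[0,0,0.4],"yaw":0},{"offset":[0,0,0],"yaw":0},{"offset":[0,0,0],"yaw":0}]'

```text
time: 22.2
tool_pos: [0.4428, -0.3778, 0.0286]
tool_rot: [3.141, 0.0, 1.677]
contact_force: [-2.4, 1.1, 6.1]
opening: 0.0592
grip_force: 50.0
```

Contact of 6 N came at the predicted height. I release, rise clear, and move aside to measure.

Emit:
send_rows --plan '[{"offset":[0,0,-0.5],"yaw":0},{"offset":[0,0,0],"yaw":0},{"offset":[0,0,0],"yaw":0},{"offset":[0,0,0],"yaw":0},{"offset":[0,0,0],"yaw":0},{"offset":[0,0,0],"yaw":0},{"offset":[0,0,0],"yaw":0}]' --hand 0

```text
time: 22.9
tool_pos: [0.4427, -0.3777, 0.0286]
tool_rot: [-3.142, 0.0, 1.677]
contact_force: [-0.1, 0.1, -0.1]
opening: 0.0919
grip_force: 0.0
```

Emit:
send_rows --plan '[{"offset":[0,0,-10],"yaw":0},{"offset":[0,0,-20],"yaw":0},{"offset":[0,0,-30],"yaw":0},{"offset":[10,0,-30],"yaw":0},{"offset":[25,0,-20],"yaw":0},{"offset":[35,0,0],"yaw":0},{"offset":[35,0,0],"yaw":0},{"offset":[35,0,0],"yaw":0},{"offset":[35,0,0],"yaw":0},{"offset":[35,0,0],"yaw":0},{"offset":[35,0,0],"yaw":0},{"offset":[35,0,0],"yaw":0},{"offset":[35,0,0],"yaw":0},{"offset":[35,0,0],"yaw":0},{"offset":[35,0,0],"yaw":0},{"offset":[30,0,0],"yaw":0},{"offset":[10,0,0],"yaw":0}]'

```text
time: 24.6
tool_pos: [0.3973, 0.0469, 0.1393]
tool_rot: [3.141, -0.0, 1.679]
contact_force: [0.2, -0.9, -0.3]
opening: 0.0918
grip_force: 0.0
```

```bash
python3 - <<'E'
from cell import read_camera
from fit import *
acc=[]
for k in range(4): acc.append(read_camera("top")[:,:,::-1].astype(np.float32))
im=np.mean(acc,0).astype(np.uint8); cv2.imwrite("pics/top9.png",im)
sc=read_camera("scene")[:,:,::-1]; cv2.imwrite("pics/scene9.png",sc)
J=MODEL["jig"]
for n,p,z in(("plate",[.4373,-.3303,-1.464],.045),("jig",[.586,-.1932,-1.61],0)):
    for m in(4,8):
        x,f=fit(MODEL[n],p,{"top":im},z,m); print(n,m,x.round(4),round(f,1))
x,f=fit(MODEL["jig"],[.586,-.1932,-1.61],{"scene":np.ascontiguousarray(sc)},0); print("jig scene",x.round(4),f)
a=im[180:300,330:490]; cv2.imwrite("pics/v8.png",cv2.resize(a,(800,600),interpolation=2))
E
python3 go.py .44 -.33 .1
```

```text
plate 4 [ 0.4371 -0.3296 -1.4671] 39.5
plate 8 [ 0.437  -0.3299 -1.469 ] 41.6
jig 4 [ 0.5854 -0.1929 -1.6076] 71.0
jig 8 [ 0.5856 -0.193  -1.6097] 70.8
jig scene [ 0.5756 -0.2176 -1.8585] 1857.8776173779286
t 24.85 pos [0.3981 0.044  0.1388] rot [3.1411e+00 6.0000e-04 1.6763e+00] F [0.3 0.6 0.1] open 0.0918
offset AFTER turn [-376.3    2.3   38.8]
```

View pics/v8.png

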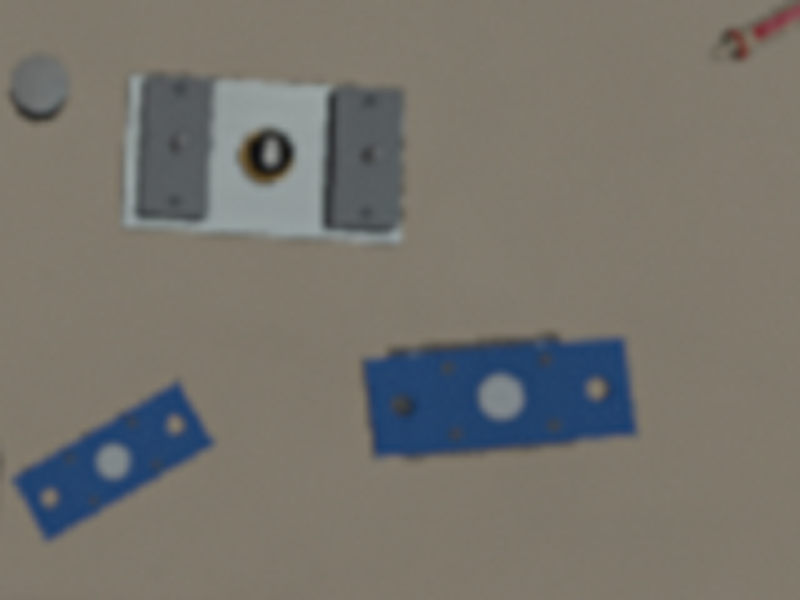

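The plate lies on the rest, centred and aligned: its centre is at crop (500,397), the fit is within 1 mm, and one bar shows through its left hole. The jig is clear. I take the plate by its middle.

Emit:
send_rows --plan '[{"offset":[-10,0,0],"yaw":0},{"offset":[-25,0,0],"yaw":0},{"offset":[-35,0,0],"yaw":0},{"offset":[-35,0,0],"yaw":0},{"offset":[-35,0,0],"yaw":0},{"offset":[-35,0,0],"yaw":0},{"offset":[-35,0,0],"yaw":0},{"offset":[-35,0,0],"yaw":0},{"offset":[-35,0,0],"yaw":0},{"offset":[-35,0,0],"yaw":0},{"offset":[-30,0,0],"yaw":0},{"offset":[-20,0,10],"yaw":0},{"offset":[-10,0,20],"yaw":0},{"offset":[-1.3,0.2,20],"yaw":0},{"offset":[0,0,10],"yaw":0},{"offset":[0,0,0],"yaw":0},{"offset":[0,0,0],"yaw":0}]'

```text
time: 26.55
tool_pos: [0.4376, -0.3298, 0.0791]
tool_rot: [3.141, 0.0, 1.676]
contact_force: [0.4, 0.3, 0.2]
opening: 0.0918
grip_force: 0.0
```

```bash
python3 go.py .4378 -.3302 .0286 1.676;python3 go.py .4378 -.3302 .0286 1.676
```

```text
t 26.55 pos [ 0.4376 -0.3298  0.0791] rot [3.1414e+00 4.0000e-04 1.6764e+00] F [0.4 0.3 0.2] open 0.0918
yaw row total 0.0004
offset AFTER turn [-0.4  0.2 50.5]
t 26.55 pos [ 0.4376 -0.3298  0.0791] rot [3.1414e+00 4.0000e-04 1.6764e+00] F [0.4 0.3 0.2] open 0.0918
yaw row total 0.0004
offset AFTER turn [-0.4  0.2 50.5]
```

Emit:
send_rows --plan '[{"offset":[-0.4,0.2,8],"yaw":0},{"offset":[0,0,12],"yaw":0},{"offset":[0,0,12],"yaw":0},{"offset":[0,0,10],"yaw":0},{"offset":[0,0,6],"yaw":0},{"offset":[0,0,2],"yaw":0},{"offset":[0,0,0],"yaw":0},{"offset":[0,0,0],"yaw":0}]'

```text
time: 27.35
tool_pos: [0.4382, -0.3298, 0.0289]
tool_rot: [3.141, 0.001, 1.677]
contact_force: [-0.1, 0.4, 0.4]
opening: 0.0915
grip_force: 0.0
```

Emit:
send_rows --plan '[{"offset":[0,0,0],"yaw":0},{"offset":[0,0,0],"yaw":0},{"offset":[0,0,0],"yaw":0},{"offset":[0,0,0],"yaw":0},{"offset":[0,0,0],"yaw":0},{"offset":[0,0,0],"yaw":0},{"offset":[0,0,0],"yaw":0}]' --hand 1 --squeeze 40

```text
time: 28.05
tool_pos: [0.438, -0.3297, 0.0287]
tool_rot: [3.142, 0.0, 1.677]
contact_force: [0.4, -0.2, 1.1]
opening: 0.0591
grip_force: 40.0
```

Emit:
send_rows --plan '[{"offset":[0,0,-4],"yaw":0},{"offset":[0,0,-10],"yaw":0},{"offset":[0,0,-20],"yaw":0},{"offset":[0,0,-25],"yaw":0},{"offset":[0,0,-15],"yaw":0},{"offset":[0,0,0],"yaw":0}]'

```text
time: 28.65
tool_pos: [0.4391, -0.3307, 0.1055]
tool_rot: [3.138, 0.004, 1.677]
contact_force: [0.1, 0.6, -1.0]
opening: 0.0592
grip_force: 40.0
```

```bash
python3 go.py .5865 -.1935 .08 1.5346
```

```text
t 28.65 pos [ 0.4391 -0.3307  0.1055] rot [3.1382 0.0042 1.677 ] F [ 0.1  0.6 -1. ] open 0.0592
yaw row total 0.1424
offset AFTER turn [142.5 142.3  25.5]
```

Emit:
send_rows --plan '[{"offset":[0,0,0],"yaw":0.03},{"offset":[0,0,0],"yaw":0.05},{"offset":[0,0,0],"yaw":0.04},{"offset":[0,0,0],"yaw":0.0224},{"offset":[8,8,0],"yaw":0},{"offset":[16,16,0],"yaw":0},{"offset":[22,22,0],"yaw":0},{"offset":[25,25,0],"yaw":0},{"offset":[25,25,0],"yaw":0},{"offset":[22,22,0],"yaw":0},{"offset":[14,14,0],"yaw":0},{"offset":[7,8,0],"yaw":0},{"offset":[2.8,3.7,0],"yaw":0},{"offset":[0,0,0],"yaw":0},{"offset":[0,0,0],"yaw":0},{"offset":[0,0,0],"yaw":0}]'

```text
time: 30.25
tool_pos: [0.5861, -0.1939, 0.1026]
tool_rot: [-3.141, 0.0, 1.533]
contact_force: [-0.1, -0.5, -1.6]
opening: 0.0596
grip_force: 40.0
```

```bash
python3 go.py .5867 -.1932 .061 1.5346
python3 - <<'E'
from cell import read_camera,status
from fit import *
for c in("top","scene"): cv2.imwrite(f"pics/{c}10.png",read_camera(c)[:,:,::-1])
p=status.observe()["tool_pos"]; z=p[2]+.0164
print(z, np.round(status.observe()["tool_pos"],4))
for c in("top","scene"):
    im=cv2.imread(f"pics/{c}10.png")
    x,f=fit(MODEL["plate"],[.5858,-.1931,-1.609],{c:im},z); print(c,x.round(4),f)
E
```

```text
t 30.25 pos [ 0.5861 -0.1939  0.1026] rot [-3.1413e+00  1.0000e-04  1.5333e+00] F [-0.1 -0.5 -1.6] open 0.0596
yaw row total -0.0013
offset AFTER turn [ 0.8  0.5 41.6]
0.11913178368116772 [ 0.5863 -0.1938  0.1027]
top [ 0.5964 -0.1953 -1.4561] 684.5712651438585
scene [ 0.5856 -0.1947 -1.5848] 1047.4829668965046
```

Emit:
send_rows --plan '[{"offset":[0.7,0.5,6],"yaw":-0.001},{"offset":[0,0,12],"yaw":0},{"offset":[0,0,14],"yaw":0},{"offset":[0,0,9],"yaw":0},{"offset":[0,0,4],"yaw":0},{"offset":[0,0,2],"yaw":0},{"offset":[0,0,0],"yaw":0},{"offset":[0,0,0],"yaw":0}]'

```text
time: 31.15
tool_pos: [0.5876, -0.1926, 0.0561]
tool_rot: [3.141, 0.0, 1.536]
contact_force: [0.7, 0.6, -0.7]
opening: 0.0592
grip_force: 40.0
```

```bash
python3 go.py .5867 -.1932 .0546 1.5346
```

```text
t 31.15 pos [ 0.5876 -0.1926  0.0561] rot [3.1407e+00 4.0000e-04 1.5356e+00] F [ 0.7  0.6 -0.7] open 0.0592
yaw row total 0.001
offset AFTER turn [-0.6 -0.9  1.5]
```

Emit:
send_rows --plan '[{"offset":[-0.5,-0.8,0],"yaw":0.001},{"offset":[0,0,1.5],"yaw":0},{"offset":[0,0,1.5],"yaw":0},{"offset":[0,0,0],"yaw":0},{"offset":[0,0,0],"yaw":0}]'

```text
time: 31.65
tool_pos: [0.5864, -0.1929, 0.0526]
tool_rot: [-3.142, 0.0, 1.535]
contact_force: [0.9, 0.1, -0.7]
opening: 0.0592
grip_force: 40.0
```

```bash
python3 go.py .5867 -.1932 .0446 1.5346
python3 - <<'E'
from cell import read_camera
from fit import *
for c in("top","scene"): cv2.imwrite(f"pics/{c}11.png",read_camera(c)[:,:,::-1])
a=cv2.imread("pics/scene11.png")[140:230,310:410]; b=cv2.imread("pics/top11.png")[170:250,335:425]
cv2.imwrite("pics/v9.png",np.hstack([cv2.resize(a,(400,360),interpolation=2),cv2.resize(b,(400,360),interpolation=2)]))
E
```

```text
t 31.65 pos [ 0.5864 -0.1929  0.0526] rot [-3.1416  0.      1.5345] F [ 0.9  0.1 -0.7] open 0.0592
yaw row total -0.0001
offset AFTER turn [-0.3  0.3  8. ]
```

View pics/v9.png

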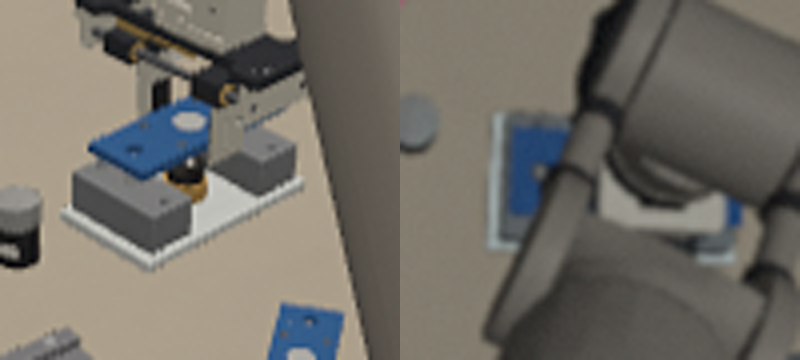

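The plate hangs level over the jig, with the near hole above the near pin (scene crop (133,150)). That was my eleventh picture, one over the allowance, so I stop viewing and continue on force readings.

Emit:
send_rows --plan '[{"offset":[-0.1,0.2,1],"yaw":0},{"offset":[0,0,1],"yaw":0},{"offset":[0,0,1],"yaw":0},{"offset":[0,0,0],"yaw":0}]'

```text
time: 32.15
tool_pos: [0.5865, -0.193, 0.0494]
tool_rot: [-3.141, -0.0, 1.535]
contact_force: [-0.0, 0.2, -1.9]
opening: 0.0598
grip_force: 40.0
```

Emit:
send_rows --plan '[{"offset":[0,0,1],"yaw":0},{"offset":[0,0,1],"yaw":0},{"offset":[0,0,1],"yaw":0},{"offset":[0,0,0],"yaw":0}]'

```text
time: 32.55
tool_pos: [0.5865, -0.193, 0.0464]
tool_rot: [-3.141, -0.0, 1.535]
contact_force: [-0.0, 0.4, -1.2]
opening: 0.0593
grip_force: 40.0
```

Emit:
send_rows --plan '[{"offset":[0,0,1],"yaw":0},{"offset":[0,0,1],"yaw":0},{"offset":[0,0,1],"yaw":0},{"offset":[0,0,0],"yaw":0}]'

```text
time: 32.95
tool_pos: [0.5865, -0.193, 0.0434]
tool_rot: [-3.141, -0.0, 1.535]
contact_force: [0.5, 0.7, -0.4]
opening: 0.0593
grip_force: 40.0
```

Emit:
send_rows --plan '[{"offset":[0,0,1.5],"yaw":0},{"offset":[0,0,1.5],"yaw":0},{"offset":[0,0,1.5],"yaw":0},{"offset":[0,0,1.5],"yaw":0},{"offset":[0,0,0],"yaw":0}]'

```text
time: 33.45
tool_pos: [0.5865, -0.193, 0.0373]
tool_rot: [-3.141, -0.0, 1.534]
contact_force: [0.0, -1.2, -1.2]
opening: 0.0593
grip_force: 40.0
```

Emit:
send_rows --plan '[{"offset":[0,0,1.5],"yaw":0},{"offset":[0,0,1.5],"yaw":0},{"offset":[0,0,1.5],"yaw":0},{"offset":[0,0,1.5],"yaw":0},{"offset":[0,0,0],"yaw":0}]'

```text
time: 33.95
tool_pos: [0.5865, -0.193, 0.0313]
tool_rot: [-3.141, -0.0, 1.535]
contact_force: [0.3, -1.2, -1.1]
opening: 0.0594
grip_force: 40.0
```

Emit:
send_rows --plan '[{"offset":[0,0,1],"yaw":0},{"offset":[0,0,0.8],"yaw":0},{"offset":[0,0,0.5],"yaw":0},{"offset":[0,0,0],"yaw":0}]'

```text
time: 34.35
tool_pos: [0.5866, -0.193, 0.0293]
tool_rot: [-3.141, 0.0, 1.535]
contact_force: [-0.3, -0.2, 0.6]
opening: 0.0595
grip_force: 40.0
```

Emit:
send_rows --plan '[{"offset":[0,0,0.5],"yaw":0},{"offset":[0,0,0.3],"yaw":0},{"offset":[0,0,0],"yaw":0}]'

```text
time: 34.65
tool_pos: [0.5867, -0.1931, 0.0288]
tool_rot: [3.141, 0.0, 1.535]
contact_force: [-1.1, 0.7, 0.3]
opening: 0.0593
grip_force: 40.0
```

Emit:
send_rows --plan '[{"offset":[0,0,0.5],"yaw":0},{"offset":[0,0,0.3],"yaw":0},{"offset":[0,0,0],"yaw":0}]'

```text
time: 34.95
tool_pos: [0.5867, -0.1931, 0.0287]
tool_rot: [3.141, 0.0, 1.535]
contact_force: [-2.3, 1.6, 7.4]
opening: 0.0595
grip_force: 40.0
```

Emit:
send_rows --plan '[{"offset":[0,0,0.3],"yaw":0},{"offset":[0,0,0],"yaw":0},{"offset":[0,0,0],"yaw":0}]'

```text
time: 35.25
tool_pos: [0.5867, -0.1931, 0.0287]
tool_rot: [3.141, 0.0, 1.535]
contact_force: [-4.1, 2.0, 9.1]
opening: 0.0594
grip_force: 40.0
```

The plate is seated: firm contact at the same height as on the rest bars, which share the 45 mm level. I release, retreat and check.

Emit:
send_rows --plan '[{"offset":[0,0,-0.5],"yaw":0},{"offset":[0,0,0],"yaw":0},{"offset":[0,0,0],"yaw":0},{"offset":[0,0,0],"yaw":0},{"offset":[0,0,0],"yaw":0},{"offset":[0,0,0],"yaw":0},{"offset":[0,0,0],"yaw":0}]' --hand 0

```text
time: 35.95
tool_pos: [0.5866, -0.1931, 0.0278]
tool_rot: [-3.142, 0.0, 1.534]
contact_force: [-0.4, -0.4, -0.5]
opening: 0.0917
grip_force: 0.0
```

Emit:
send_rows --plan '[{"offset":[0,0,-5],"yaw":0},{"offset":[0,0,-12],"yaw":0},{"offset":[0,0,-20],"yaw":0},{"offset":[0,0,-30],"yaw":0},{"offset":[0,0,-30],"yaw":0},{"offset":[0,0,-20],"yaw":0},{"offset":[10,-10,0],"yaw":0},{"offset":[25,-20,0],"yaw":0},{"offset":[30,-20,0],"yaw":0},{"offset":[30,-20,0],"yaw":0},{"offset":[30,-20,0],"yaw":0},{"offset":[30,-20,0],"yaw":0},{"offset":[30,-10,0],"yaw":0},{"offset":[30,0,0],"yaw":0},{"offset":[25,0,0],"yaw":0},{"offset":[10,0,0],"yaw":0},{"offset":[0,0,0],"yaw":0}]'

```text
time: 37.65
tool_pos: [0.476, 0.062, 0.1456]
tool_rot: [3.14, 0.0, 1.537]
contact_force: [-0.2, 0.8, 1.6]
opening: 0.0918
grip_force: 0.0
```

Run:
```python
from cell import read_camera,status,models
from fit import *
im=np.ascontiguousarray(read_camera("top")[:,:,::-1]); sc=np.ascontiguousarray(read_camera("scene")[:,:,::-1])
for z in(.04,.045,.06):
    for c,i in(("top",im),("scene",sc)):
        x,f=fit(MODEL["plate"],[.5858,-.1931,-1.609],{c:i},z,4); print(c,z,x.round(4),round(f,1))
for n in("loupe_1","objective_can","hex_keys"):
    for r in models.regions_of("top",n)[:1]: print(n,r["extent"])
print(status.observe()["time"],status.observe()["opening"])
```

```text
top 0.04 [ 0.5864 -0.1935 -1.6067] 206.6
scene 0.04 [ 0.6463 -0.172  -1.7323] 775.4
top 0.045 [ 0.5858 -0.1927 -1.6065] 190.7
scene 0.045 [ 0.6333 -0.1667 -1.602 ] 719.2
top 0.06 [ 0.5836 -0.1904 -1.6048] 193.0
scene 0.06 [ 0.6174 -0.1453 -1.5877] 662.9
loupe_1 [273.0, 188.4, 287.3, 195.8]
objective_can [331.2, 193.0, 343.3, 204.3]
37.9 0.09155543817143098
```

```bash
python3 -c "
from cell import ticket; print(ticket.hand_in())"
```

```text
the job is handed in; nothing more can be done
None
```

The plate was slid out, laid on the rest stand, then seated over both jig pins and released, and I handed the job in at 37.9 s; the last hex key check found no detection, and I viewed 11 pictures, one over the limit of 10.

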